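# Pour the fuller tin into the bowl on the kitchen scale

## Task

One of the two red tins is the fuller one, though they look alike: lift a tin, tilt it a little and hold it so for a good second to feel how its weight shifts, before anything is poured. Then pour all the steel balls of the fuller tin into the blue bowl on the scale, without spilling, and keep the other tin's ball out of the bowl. Finish with both tins standing upright where they stood, and leave the mug, jar and pepper mill alone.

Things in the scene. Friction and masses are not known exactly. Their poses are not given: they have to be found in the camera images.
- tin_a: Tin A of two look-alike opaque red tins with brass lids. The fuller holds 4 loose steel balls (28 mm, 90 g each), the other 1; which is which varies, unseen. Empty tins weigh 0.23 to 0.57 kg each, so weight alone may not tell. Origin: centre of underside, on a fixed cork mat (136 mm wide, 6 mm thick). +x from handle to spout, z up. 74 mm wide, 65 high, body from x = -62 to +84 mm
- tin_b: Tin B, same shape, look and axes as A. Inside both: flat floor 67 mm wide, 3 mm thick, from x = -60 to +45 mm, then the front slopes up 35 degrees to the lip. Balls roll to the low end even at 4 degrees. Between ends 4 balls' centre shifts about 58 mm, 1 ball's about 86. Tilted slowly, they stay in up to 25 degrees forward; tilted fast, one may run out. Empty tin's centre of mass: x = -4, z = 43 mm
- grip_a (a point): where to grip tin A's handle, at x = -46, z = 99 mm of the tin (same axes). A straight black bar standing on the lid, 16 mm thick in y, 24 mm broad, leaning back 25 degrees from vertical, free end 22 mm beyond this point. Come down along the bar with the tool leaning 25 degrees, fingers either side in y, and grip firmly: the tin's weight hangs in front
- lip_a (a point): middle of tin A's pouring lip, at x = 81, z = 28 mm of the tin (same axes), 67 mm wide. Above it a light brass flap, 33 mm long, hinged under the lid, swings outward by itself as the tin tips forward. All balls roll out at 55 to 60 degrees of forward tilt, if the lip is 20 to 40 mm above the bowl's rim so that the flap swings free
- grip_b (a point): the same grip point on tin B's handle
- lip_b (a point): the same point on tin B's lip
- bowl_rim (a point): centre of the mouth of the round blue bowl, fixed on the pan of a white kitchen scale (190 x 170 x 22 mm) which does not move; the mouth is 160 mm across, the bowl 46 mm deep, its rim 86 mm above the table
- pan (a joint): how far the scale's springy pan with the bowl has sunk, in m: 0 with the bowl empty, 0.0022 more for each ball in it, 0.0088 with four; travel 0.020
- mug: bystander: white mug, 80 mm across, 90 mm high, origin at the underside; leave alone
- jar: bystander: amber jar, 64 mm across, 100 mm high, origin at the underside; leave alone
- mill: bystander: dark wooden pepper mill, 52 mm across, 115 mm high, origin at the underside; leave alone
There are look-alikes about, which are no part of the job. What is shaped like the tin_b but green or pink is not meant.

How it is judged (in metres and radians):
On the way, in this order (a step that is already met when the one before it is completed fails the run):
1. with the bowl still empty, a tin is held off its mat, tilted 8 to 35 degrees, for 0.8 s (value of joint pan below 0.001 m and ((angle between tin_a's own z axis and vertical between 0.14 and 0.61 rad and height (world z) of tin_a above 0.02 m and contact force between the fingers and tin_a above 0.5 N) or (angle between tin_b's own z axis and vertical between 0.14 and 0.61 rad and height (world z) of tin_b above 0.02 m and contact force between the fingers and tin_b above 0.5 N))), for 0.8 s.
2. the four balls of the fuller tin lie in the bowl, poured from a tin tilted by more than 35 degrees (value of joint pan between 0.0077 and 0.0099 m and angle between any of tin_a, tin_b's own z axis and vertical above 0.61 rad), for 0.2 s.
At the end, for the whole second after the job is handed in: The scale carries exactly four balls (pan sunk 7.7 to 9.9 mm); both tins stand upright (within 6 degrees), at rest, within 30 mm of where each stood at the start (value of joint pan between 0.0077 and 0.0099 m and distance of each of tin_a, tin_b from where it was at the start of the episode below 0.03 m and angle between each of tin_a, tin_b's own z axis and vertical below 0.1 rad and linear speed of each of tin_a, tin_b below 0.02 m/s); the robot touches nothing.
It fails at once if the mug is shoved more than 30 mm or tipped over (distance of mug from where it was at the start of the episode above 0.03 m or angle between mug's own z axis and vertical above 0.4 rad).
It fails at once if the jar is shoved more than 30 mm or tipped over (distance of jar from where it was at the start of the episode above 0.03 m or angle between jar's own z axis and vertical above 0.4 rad).
It fails at once if the mill is shoved more than 30 mm or tipped over (distance of mill from where it was at the start of the episode above 0.03 m or angle between mill's own z axis and vertical above 0.4 rad).
It also fails if it takes over 72 s, if anything falls off the work surface, if the arm or the gripper's body presses on something with over 40 N, if the wrist force passes 120 N, or if a joint passes its speed limit or range.

## Robot

A 6-joint arm with a two-finger parallel gripper is mounted at the origin on the work surface. World frame = base frame: x ahead of the robot, y to its left, z up, the work surface at z = 0. Lengths are in m, angles in degrees, forces in N, time in s.
With the tool pointing down it reaches from about 0.4 to 0.825 m from the base axis. Payload 7 kg.
Tool frame: the origin (TCP) lies midway between the tips of the shut fingers; the grasp point (between the pads) lies 19 mm behind it; z points along the fingers, y is the line along which they close (so a half turn about z gives the same grasp; the last joint's range is limited). The gripper opens to 88 mm and grips with 3 to 60 N. Pads are 19 mm wide; open, the fingers measure 130 mm over their backs; the gripper's body (78 mm by 193 mm) begins 47 mm behind the grasp point.
Start: joints at [89.616, 20.546, 0.682, 0, -70.136, -16.507], TCP at [0.196, 0.646, 0.227] pointing down, gripper open.
Joint ranges: [-176.03, 176.03], [-82.01, 121.73], [-58.28, 71.71], [-173.87, 95.51], [-174.79, -0.11], [-173.66, 173.66]. Speed limits (degrees/s): [136.94, 136.94, 172.46, 180, 180, 180].

## Interface

Orientations are given as a 3x3 rotation matrix whose columns are the frame's x, y, z axes.
In Python, from rig import robot gives the robot as it stands. Calls block until the motion is done:
- robot.goto(position, orientation): joint-space move of the TCP to a pose.
- robot.servo_line(position, ori=None, speed=0.15): straight line of the TCP; ori=None keeps the orientation; speed is the mean speed in m/s.
- robot.movej(angles): joint-space move.
- robot.move_gripper(opening): opening from 0.0 (shut) to 1.0 (fully open); the grip force is fixed at half the most; returns when the fingers have stopped.
- robot.dwell(seconds).
- robot.ik(position, orientation): joint angles nearest the present ones, or None.
- robot.grab_frame(name): name is "side" or "top"; returns (picture, depth): 400x640x3 uint8, red, green, blue; 400x640 float32, m along the optical axis (not along the pixel's ray), 0 where there is no reading.
- robot.camera_info(name): a dict with "vfov" (degrees; the focal length in pixels is half the picture's height over the tangent of half this angle, whatever the lens; pixels are square), "cx", "cy" (the principal point, pixels), "k1" (the pictures are not rectified: a ray, as slopes to the right and down, at radius r is drawn at 1 + k1 r^2 times it, then the intrinsics apply), "view" (4x4, takes a point from world to camera coordinates). Camera axes: x right, y down, z forward; pixel columns grow to the right and rows downward; lengths in m; the calibration is good to about 2 mm. A picture is of the moment at which its call begins. camera_info takes no time and is no camera call.
A pose or a line that the arm cannot do raises robot.Unreachable and nothing moves.
- robot.job_done(): hands the job in; it is judged then, once.
Readings, each from a call of its own:
- robot.read_t(): time.
- robot.read_qpos(): joint angles.
- robot.read_qvel(): joint speeds.
- robot.read_effort(): joint torques, N m.
- robot.read_position(): TCP position.
- robot.read_tcp_rot(): TCP orientation.
- robot.read_force(): force on the tool from outside, world axes, zero at the start.
- robot.read_ft_torque(): the same for the moment, N m.
- robot.read_grip_width(): opening from 0.0 (shut) to 1.0 (fully open).
- robot.read_finger_force(): force on a finger pad.
Only numpy, scipy, OpenCV 4.12 (cv2) and the standard library are available. Lean on these libraries where they do the work, as an engineer would, in place of code of your own. Each camera call takes 0.05 s, during which the arm holds its last target. There are 200 camera calls.

## Working session

There is one attempt and no reset: what is moved stays moved. The work goes in short steps, each a Python script; the robot and the scene stay as the last script left them, time stands still between calls to the robot, and variables do not carry over. Pictures are saved under pics/ and viewed, at most 10 in all, crops included, and the job is handed in when it is done.

```bash
ls; mkdir -p pics; python3 - <<'E'
from rig import robot
import cv2,numpy as np
for n in ("top","side"):
    p,d=robot.grab_frame(n); cv2.imwrite(f"pics/{n}0.png",p[:,:,::-1]); np.savez(f"{n}0.npz",p=p,d=d)
    print(n,robot.camera_info(n))
E
```

```text
pics
top {'vfov': 55.91344452238214, 'cx': 328.0455379669953, 'cy': 197.8868252859366, 'k1': -0.02086437445281697, 'view': array([[ 0.00363467, -0.99975754,  0.02171759,  0.15371486],
       [-0.99175129, -0.00638648, -0.12801791,  0.52215924],
       [ 0.12812557, -0.02107315, -0.99153404,  1.03231436],
       [ 0.        ,  0.        ,  0.        ,  1.        ]])}
side {'vfov': 43.83302383440562, 'cx': 317.3517427141148, 'cy': 198.89732772904563, 'k1': -0.030465843871773333, 'view': array([[ 0.79430082, -0.60746862, -0.00825129, -0.32572506],
       [-0.44121407, -0.56747026, -0.69520331,  0.40216112],
       [ 0.41763184,  0.55584115, -0.7187658 ,  1.23546677],
       [ 0.        ,  0.        ,  0.        ,  1.        ]])}
```

View pics/top0.png

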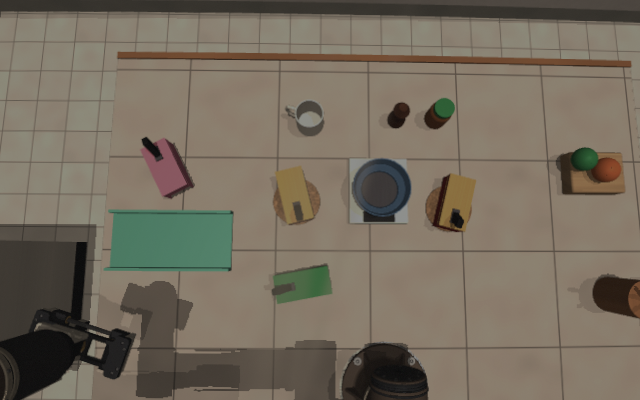

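View pics/side0.png

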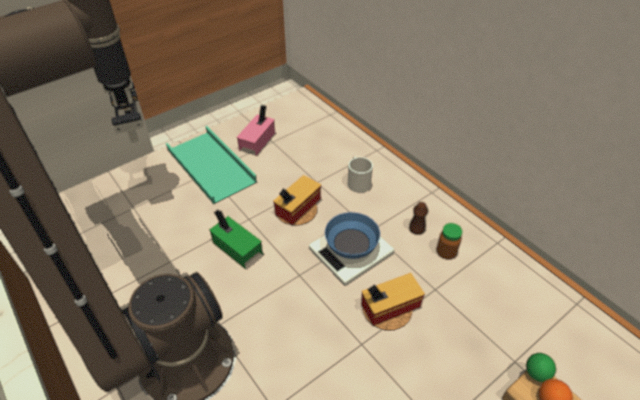

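Top view: candidates for the tins are the red ones with brass lids at (295,195) and (455,203). The pink one at (165,167) and the green one at (302,284) are look-alikes. The bowl is at (380,188), mug (309,117), mill (399,114), jar (440,112). The handles of both tins are at their lower (robot-facing) ends. I choose the two red/brass ones.

```bash
cat > h.py <<'E'
import numpy as np,cv2
from rig import robot
def cloud(name,d):
    c=robot.camera_info(name); f=200/np.tan(np.radians(c["vfov"]/2))
    v,u=np.mgrid[0:400,0:640]; x=(u-c["cx"])/f; y=(v-c["cy"])/f   # distorted slopes
    a,b=x.copy(),y.copy()
    for _ in range(6):
        s=1+c["k1"]*(a*a+b*b); a,b=x/s,y/s
    P=np.stack([a*d,b*d,d],-1); V=c["view"]
    W=(P-V[:3,3])@V[:3,:3]; W[d==0]=np.nan
    return W
E
python3 - <<'E'
from h import *
im={}
for n in("top","side"):
    z=np.load(n+"0.npz"); W=cloud(n,z["d"]); p=z["p"]; im[n]=p
    hsv=cv2.cvtColor(p,cv2.COLOR_RGB2HSV); H,S,Vv=[hsv[...,i].astype(int) for i in range(3)]
    if n=="top": boxes={"L":(265,160,330,232),"R":(425,165,485,240)}
    else: boxes={"L":(262,165,335,230),"R":(352,265,435,335)}
    for k,(u0,v0,u1,v1) in boxes.items():
        m=np.zeros(H.shape,bool); m[v0:v1,u0:u1]=1
        w=W[m]; hs=hsv[m].astype(int)
        lid=w[(abs(w[:,2]-.071)<.012)&(hs[:,0]>14)&(hs[:,0]<32)&(hs[:,1]>100)&(hs[:,2]>90)]
        r=cv2.minAreaRect((lid[:,:2]*1000).astype(np.float32))
        print(n,k,"lid",len(lid),"z",np.median(lid[:,2]).round(4),"rect",r)
        b=w[w[:,2]>.083]
        if len(b):
            print("  bar n",len(b),"zmax",b[:,2].max().round(3)); 
            for lo in(.083,.095,.105):
                q=b[(b[:,2]>lo)&(b[:,2]<lo+.015)]
                if len(q): print("   ",lo,len(q),np.median(q,0).round(4),np.ptp(q,axis=0).round(3))
        c=w[(abs(w[:,2]-.006)<.004)&(hs[:,1]>95)]
        if len(c)>10: print("  mat",cv2.minEnclosingCircle((c[:,:2]*1000).astype(np.float32)))
    u0,v0,u1,v1=(340,145,420,235) if n=="top" else (300,200,400,285)
    w=W[v0:v1,u0:u1].reshape(-1,3); q=w[(abs(w[:,2]-.084)<.004)]
    print(n,"rim",len(q),cv2.minEnclosingCircle((q[:,:2]*1000).astype(np.float32)), "table z",np.nanmedian(W[290:330,460:500,2] if n=="top" else W[340:380,270:330,2]))
p=im["top"]; cv2.imwrite("pics/crop.png",cv2.resize(p[90:250,260:500,::-1],None,fx=3.3,fy=3.3,interpolation=cv2.INTER_CUBIC))
E
```

```text
top L lid 1299 z 0.0713 rect ((526.3590087890625, 249.16078186035156), (146.75746154785156, 73.91929626464844), 14.477185249328613)
  bar n 95 zmax 0.131
    0.083 11 [0.4915 0.2375 0.0905] [0.014 0.016 0.011]
    0.095 12 [0.4849 0.2379 0.1035] [0.006 0.013 0.013]
    0.105 16 [0.4795 0.2346 0.1162] [0.032 0.019 0.013]
  mat ((524.3845825195312, 256.43804931640625), 77.52898406982422)
top R lid 1207 z 0.0706 rect ((508.64361572265625, -197.55419921875), (75.21487426757812, 147.39491271972656), 75.72432708740234)
  bar n 129 zmax 0.131
    0.083 23 [ 0.4693 -0.1786  0.0906] [0.025 0.02  0.012]
    0.095 25 [ 0.463  -0.1781  0.1017] [0.024 0.02  0.014]
    0.105 30 [ 0.456  -0.1769  0.1148] [0.032 0.02  0.015]
  mat ((501.1299133300781, -203.02964782714844), 76.57301330566406)
top rim 263 ((547.7908935546875, 12.25652027130127), 79.44419860839844) table z -0.0009279128364991807
side L lid 756 z 0.0717 rect ((523.9004516601562, 250.68585205078125), (150.67111206054688, 78.2134017944336), 14.556923866271973)
  bar n 126 zmax 0.132
    0.083 46 [0.493  0.0919 0.0878] [0.08  0.171 0.014]
    0.095 27 [0.4696 0.2302 0.1016] [0.031 0.015 0.015]
    0.105 29 [0.4654 0.2302 0.114 ] [0.033 0.017 0.014]
  mat ((509.7996826171875, 255.7526092529297), 75.48320007324219)
side R lid 1264 z 0.071 rect ((506.818603515625, -197.12120056152344), (77.59075927734375, 149.12730407714844), 74.677734375)
  bar n 143 zmax 0.132
    0.083 32 [ 0.4602 -0.1919  0.0913] [0.033 0.016 0.014]
    0.095 34 [ 0.4541 -0.1905  0.1026] [0.028 0.012 0.014]
    0.105 36 [ 0.4462 -0.1886  0.1129] [0.03  0.02  0.015]
  mat ((504.09991455078125, -200.10818481445312), 76.59114837646484)
side rim 252 ((546.5960693359375, 15.111124038696289), 81.09992980957031) table z -0.00048763960342223167
```

View pics/crop.png

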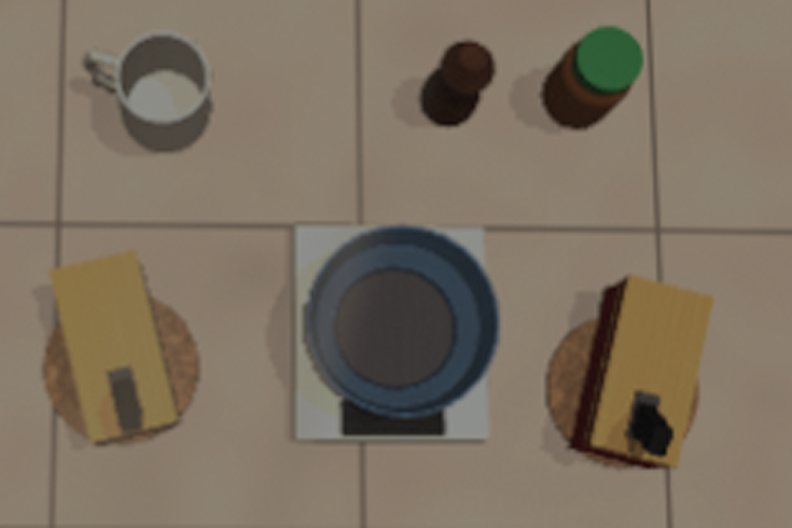

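The crop confirms the red/brass tins. In the top view the left one is at (295,195) with yaw about +14.5°, and the right one at (455,203) with yaw about −15°. The bowl is between them, and the mug, mill and jar are farther out.

```bash
cat >> h.py <<'E'
TIN={"L":(np.array([.515,.2468,.006]),14.5),"R":(np.array([.497,-.1946,.006]),-14.8)}
BOWL=np.array([.547,.0135,.086])
GRIP=np.array([-.046,0,.099]); LIP=np.array([.081,0,.028])
from scipy.spatial.transform import Rotation as Ro
s25,c25=np.sin(np.radians(25)),np.cos(np.radians(25))
def rt(yaw,pitch): return Ro.from_euler("ZY",[yaw,pitch],degrees=True).as_matrix()
def tool(sg):
    z=np.array([s25,0,-c25]); y=np.array([0,sg,0.]); return np.stack([np.cross(y,z),y,z],1)
def tcp(point,world,yaw,pitch,sg,back=0.):
    """TCP pose that puts tin-frame `point` at `world`; back = retreat along the bar"""
    R=rt(yaw,pitch); T=tool(sg)
    return world+R@(GRIP-point+(.019-back)*T[:,2]), R@T
Z0=np.zeros(3)
def pourlip(yaw,h,back=.035):
    a=np.radians(yaw); return BOWL+np.array([-back*np.cos(a),-back*np.sin(a),h])
E
python3 - <<'E'
from h import *
print(robot.read_t(),robot.read_tcp_rot().round(2) if hasattr(robot.read_tcp_rot(),'round') else robot.read_tcp_rot(), robot.read_force(),robot.read_ft_torque())
f=lambda q: None if q is None else np.round(q,0).tolist()
for k in "LR":
    o,y=TIN[k]
    for sg in(1,-1):
        print(k,sg,"app",f(robot.ik(*tcp(Z0,o,y,0,sg,.09))),"grasp",f(robot.ik(*tcp(Z0,o,y,0,sg))),"lift",f(robot.ik(*tcp(Z0,o+[0,0,.15],y,-15,sg))))
        for yaw in ([10,-20,-50,-90] if k=="L" else [-10,20,50,90]):
            print("  ",yaw,[f(robot.ik(*tcp(LIP,pourlip(yaw,h),yaw,p,sg))) for h,p in((.08,0),(.08,15),(.032,57))])
E
```

```text
0.1 [[ 0.96 -0.29 -0.  ]
 [-0.29 -0.96 -0.  ]
 [ 0.    0.   -1.  ]] [0.27846437 0.08418599 0.39033394] [-0.06859655  0.0193763  -0.0347258 ]
L 1 app None grasp None lift None
   10 [[39.0, -27.0, -56.0, 18.0, -40.0, -131.0], [30.0, -14.0, -36.0, 4.0, -59.0, -111.0], [19.0, 23.0, 2.0, -5.0, -100.0, -99.0]]
   -20 [[162.0, -79.0, -46.0, -2.0, -149.0, 86.0], [44.0, -11.0, -37.0, 10.0, -61.0, -159.0], [13.0, 23.0, 6.0, -17.0, -101.0, -122.0]]
   -50 [[60.0, -1.0, -42.0, 27.0, -61.0, 144.0], [47.0, -2.0, -29.0, 11.0, -64.0, 168.0], [7.0, 19.0, 5.0, -26.0, -94.0, -144.0]]
   -90 [[48.0, 19.0, -15.0, 17.0, -76.0, 125.0], [40.0, 12.0, -13.0, 8.0, -72.0, 137.0], None]
L -1 app None grasp None lift None
   10 [[39.0, -27.0, -56.0, 18.0, -40.0, 49.0], [30.0, -14.0, -36.0, 4.0, -59.0, 69.0], [19.0, 23.0, 2.0, -5.0, -100.0, 81.0]]
   -20 [[61.0, -20.0, -57.0, 32.0, -53.0, -11.0], [44.0, -11.0, -37.0, 10.0, -61.0, 21.0], [13.0, 23.0, 6.0, -17.0, -101.0, 58.0]]
   -50 [[60.0, -1.0, -42.0, 27.0, -61.0, -36.0], [47.0, -2.0, -29.0, 11.0, -64.0, -12.0], [7.0, 19.0, 5.0, -26.0, -94.0, 36.0]]
   -90 [[48
[... 489 characters left out ...]
-63.0, -44.0], [28.0, 20.0, -10.0, 12.0, -90.0, -71.0]]
   90 [[-13.0, 17.0, 0.0, -25.0, -80.0, 18.0], [0.0, 11.0, -6.0, -10.0, -73.0, 3.0], [34.0, 12.0, -26.0, 28.0, -73.0, -47.0]]
R -1 app None grasp None lift None
   -10 [[147.0, -75.0, -54.0, 13.0, -133.0, -60.0], [41.0, -13.0, -38.0, 9.0, -60.0, 35.0], [15.0, 23.0, 5.0, -13.0, -101.0, 66.0]]
   20 [[25.0, -23.0, -49.0, 3.0, -39.0, 83.0], [23.0, -12.0, -33.0, 1.0, -59.0, 87.0], [22.0, 23.0, -0.0, -1.0, -99.0, 89.0]]
   50 [[-8.0, -3.0, -23.0, -25.0, -58.0, 160.0], [7.0, -3.0, -22.0, -8.0, -63.0, 136.0], [28.0, 20.0, -10.0, 12.0, -90.0, 109.0]]
   90 [[-13.0, 17.0, 0.0, -25.0, -80.0, -162.0], None, [34.0, 12.0, -26.0, 28.0, -73.0, 133.0]]
```

```bash
python3 - <<'E'
from h import *
f=lambda q: None if q is None else np.round(q,0).tolist()
for k in "LR":
    o,y=TIN[k]; p,_=tcp(Z0,o,y,0,1); print(k,p)
    for sg in (1,-1):
      for lean in(25,20,15,10,0):
        R=rt(y,25-lean)@tool(sg)
        print(k,sg,lean,[f(robot.ik(p+[0,0,h],R)) for h in(0,.06,.12)])
E
```

```text
L [0.47823919 0.23729301 0.08778015]
L 1 25 [None, None, [56.0, -6.0, -50.0, 33.0, -31.0, -158.0]]
L 1 20 [None, [54.0, 0.0, -50.0, 29.0, -27.0, -154.0], [56.0, -4.0, -43.0, 22.0, -38.0, -147.0]]
L 1 15 [[53.0, 8.0, -48.0, 23.0, -24.0, -149.0], [54.0, 3.0, -42.0, 17.0, -35.0, -142.0], [54.0, -1.0, -36.0, 14.0, -44.0, -139.0]]
L 1 10 [[52.0, 10.0, -40.0, 11.0, -32.0, -136.0], [52.0, 5.0, -35.0, 9.0, -42.0, -134.0], [52.0, 2.0, -30.0, 8.0, -51.0, -132.0]]
L 1 0 [[47.0, 15.0, -27.0, 0.0, -47.0, -123.0], [47.0, 11.0, -23.0, 0.0, -55.0, -123.0], [47.0, 8.0, -19.0, 0.0, -63.0, -123.0]]
L -1 25 [None, None, [56.0, -6.0, -50.0, 33.0, -31.0, 22.0]]
L -1 20 [None, [54.0, 0.0, -50.0, 29.0, -27.0, 26.0], [56.0, -4.0, -43.0, 22.0, -38.0, 33.0]]
L -1 15 [[53.0, 8.0, -48.0, 23.0, -24.0, 31.0], [54.0, 3.0, -42.0, 17.0, -35.0, 38.0], [54.0, -1.0, -36.0, 14.0, -44.0, 41.0]]
L -1 10 [[52.0, 10.0, -40.0, 11.0, -32.0, 44.0], [52.0, 5.0, -35.0, 9.0, -42.0, 46.0], [52.0, 2.0, -30.0, 8.0, -51.0, 48.0]]
L -1 0 [[47.0, 15.0, -27.0, 0.0, -47.0, 57.0], [47.0, 11.0, -23.0, 0.0, -55.0, 57.0], [47.0, 8.0, -19.0, 0
[... 480 characters left out ...]
.0, 4.0, -51.0, -110.0]]
R 1 0 [[1.0, 12.0, -32.0, 0.0, -46.0, -106.0], [1.0, 8.0, -28.0, 0.0, -54.0, -106.0], [1.0, 4.0, -23.0, 0.0, -63.0, -106.0]]
R -1 25 [None, [4.0, -6.0, -58.0, 29.0, -16.0, 44.0], [7.0, -11.0, -49.0, 19.0, -30.0, 53.0]]
R -1 20 [None, [6.0, -4.0, -50.0, 16.0, -26.0, 56.0], [6.0, -8.0, -43.0, 12.0, -37.0, 61.0]]
R -1 15 [[4.0, 4.0, -49.0, 12.0, -23.0, 60.0], [5.0, -1.0, -43.0, 9.0, -34.0, 64.0], [5.0, -5.0, -37.0, 7.0, -44.0, 66.0]]
R -1 10 [[3.0, 6.0, -43.0, 6.0, -32.0, 67.0], [3.0, 2.0, -38.0, 5.0, -42.0, 69.0], [3.0, -2.0, -32.0, 4.0, -51.0, 70.0]]
R -1 0 [[1.0, 12.0, -32.0, 0.0, -46.0, 74.0], [1.0, 8.0, -28.0, 0.0, -54.0, 74.0], [1.0, 4.0, -23.0, 0.0, -63.0, 74.0]]
```

```bash
sed -i 's/radians(25)),np.cos(np.radians(25))/radians(LEAN)),np.cos(np.radians(LEAN))/; s/^s25/LEAN=14.\ns25/' h.py
cat >> h.py <<'E'
def ft():
    a=np.array([np.r_[robot.read_force(),robot.read_ft_torque()] for _ in range(8) if robot.dwell(.04) is None]); return a.mean(0)
def report(k,tag,yaw):
    m=ft(); print(k,tag,"t",round(robot.read_t(),1),"F",m[:3].round(2),"T",m[3:].round(3),"T_tin",(rt(yaw,0).T@m[3:]).round(3)); return m
PITCH=(-9,12); UP=np.array([0,0,.10])
E
python3 - <<'E'
from h import *
k="L"; o,y=TIN[k]; sg=-1
for p in PITCH:
    robot.goto(*tcp(Z0,o+UP,y,p,sg)); robot.dwell(.2); np.save(f"base{k}{p}.npy",report(k,p,y))
robot.goto(*tcp(Z0,o,y,0,sg,.075))
robot.servo_line(*tcp(Z0,o,y,0,sg),speed=.12)
report(k,"pre",y)
p,d=robot.grab_frame("side"); cv2.imwrite("pics/s1.png",cv2.resize(p[130:260,220:380,::-1],None,fx=4,fy=4))
E
```

```text
h.py:29: RuntimeWarning: Mean of empty slice.
  a=np.array([np.r_[robot.read_force(),robot.read_ft_torque()] for _ in range(8) if robot.dwell(.04) is None]); return a.mean(0)
  ret = ret.dtype.type(ret / rcount)
Traceback (most recent call last):
  File "h.py", line 31, in report
    m=ft(); print(k,tag,"t",round(robot.read_t(),1),"F",m[:3].round(2),"T",m[3:].round(3),"T_tin",(rt(yaw,0).T@m[3:]).round(3)); return m
                                                        ~^^^^
IndexError: invalid index to scalar variable.
```

```bash
python3 - <<'E'
s=open('h.py').read()
i=s.index("    a=np.array([np.r_[robot"); j=s.index("def report")
s=s[:i]+"""    a=[]
    for _ in range(8):
        robot.dwell(.04); a.append(np.r_[robot.read_force(),robot.read_ft_torque()])
    return np.mean(a,0)
"""+s[j:]
open('h.py','w').write(s)
E
python3 - <<'E'
from h import *
k="L"; o,y=TIN[k]; sg=-1
for p in PITCH:
    robot.goto(*tcp(Z0,o+UP,y,p,sg)); robot.dwell(.1); np.save(f"base{k}{p}.npy",report(k,p,y))
robot.goto(*tcp(Z0,o,y,0,sg,.075))
robot.servo_line(*tcp(Z0,o,y,0,sg),speed=.12)
report(k,"pre",y)
p,d=robot.grab_frame("side"); cv2.imwrite("pics/s1.png",cv2.resize(p[130:260,220:380,::-1],None,fx=4,fy=4))
E
```

```text
L -9 t 3.1 F [0.03 0.25 0.31] T [-0.367  1.23   0.011] T_tin [-0.047  1.283  0.011]
L 12 t 4.2 F [ 0.16 -0.17  0.43] T [-0.057  0.09   0.026] T_tin [-0.032  0.102  0.026]
L pre t 5.8 F [ 0.43  0.1  -0.42] T [-0.245  0.768 -0.006] T_tin [-0.045  0.805 -0.006]
```

View pics/s1.png

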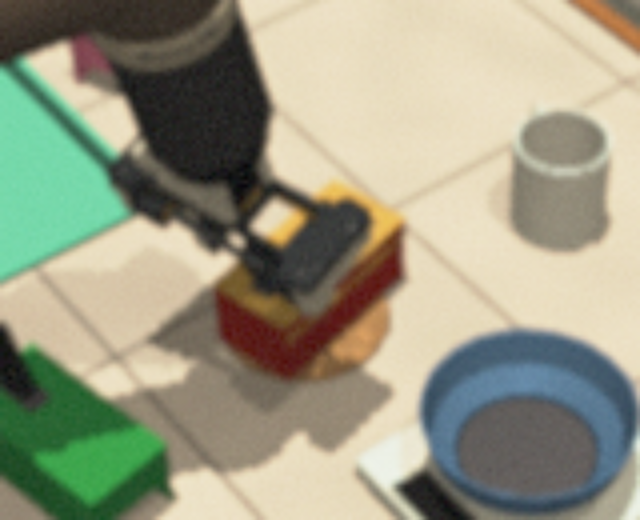

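The open fingers straddle the left tin's handle at about (290,240) in the crop, clear of the body. Next I grip, lift and tilt.

```bash
cat > weigh.py <<'E'
from h import *
import sys
k=sys.argv[1]; o,y=TIN[k]; sg=-1
robot.move_gripper(0.); print("width",robot.read_grip_width(),"ff",robot.read_finger_force(),"pos",robot.read_position())
robot.servo_line(*tcp(Z0,o+[0,0,.02],y,0,sg),speed=.08)
robot.servo_line(*tcp(Z0,o+UP,y,0,sg),speed=.12)
res=[]
for p in PITCH:
    robot.servo_line(*tcp(Z0,o+UP+[0,0,.03*(p>0)],y,p,sg),speed=.04); robot.dwell(.6)
    m=report(k,p,y)-np.load(f"base{k}{p}.npy"); robot.dwell(.25); res.append((p,m[2],(rt(y,0).T@m[3:])[1]))
    print("  net",m.round(3),"M_y tin",res[-1][2].round(3))
print("width",robot.read_grip_width(),"t",robot.read_t())
pic,d=robot.grab_frame("side"); np.savez("w.npz",d=d,p=pic); cv2.imwrite(f"pics/w{k}.png",cv2.resize(pic[90:290,220:460,::-1],None,fx=3,fy=3))
E
python3 weigh.py L
```

```text
width 0.17922164421770734 ff 29.999378621578217 pos [0.47485092 0.23649135 0.0865098 ]
L -9 t 9.6 F [-0.41  0.31 -5.98] T [-0.633  2.286 -0.017] T_tin [-0.04   2.372 -0.017]
  net [-0.441  0.067 -6.288 -0.266  1.056 -0.028] M_y tin 1.089
L 12 t 12.2 F [-0.03 -0.11 -6.04] T [-0.178  0.459 -0.003] T_tin [-0.057  0.489 -0.003]
  net [-0.191  0.06  -6.474 -0.121  0.368 -0.029] M_y tin 0.387
width 0.18097539884169678 t 12.5
```

View pics/wL.png

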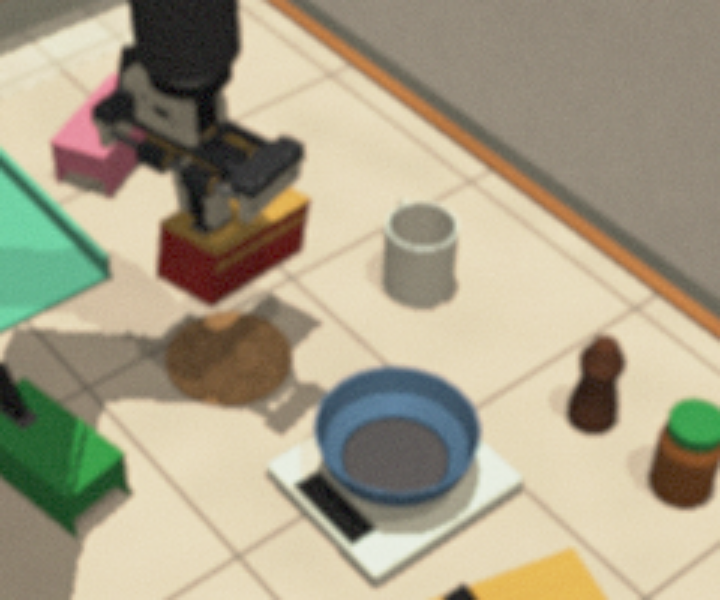

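The tin is held about 0.1 m above its mat, tilted nose-down, with no obvious slip. W ≈ 6.4 N fits either case. The moments favour four balls, but the margin is thin. I'll read it at the same pose (level), coming once from the front tilt and once from the back, which needs no model.

```bash
python3 - <<'E'
from h import *
k="L"; o,y=TIN[k]; sg=-1
W=np.load("w.npz"); w=cloud("side",W["d"])[90:290,220:460].reshape(-1,3); hs=cv2.cvtColor(W["p"],cv2.COLOR_RGB2HSV)[90:290,220:460].reshape(-1,3).astype(int)
m=(hs[:,0]>14)&(hs[:,0]<32)&(hs[:,1]>120)&(w[:,2]>.12)&(w[:,1]>.1)
q=w[m]; n=np.linalg.lstsq(np.c_[q[:,:2],np.ones(len(q))],q[:,2],rcond=None)[0]; g=n[:2]; 
print("lid pts",len(q),"slope fwd deg",np.degrees(np.arctan(-g@[np.cos(np.radians(y)),np.sin(np.radians(y))])))
r=[]
for via in (12,-9):
    h=o+UP+[0,0,.03]
    if via<0: robot.servo_line(*tcp(Z0,h,y,via,sg),speed=.05); robot.dwell(.3)
    robot.servo_line(*tcp(Z0,h,y,0,sg),speed=.06); robot.dwell(.3)
    for _ in range(2): r.append((rt(y,0).T@report(k,f"0 from {via}",y)[3:])[1])
print("front-back",(r[0]+r[1]-r[2]-r[3])/2)
E
```

```text
lid pts 393 slope fwd deg 26.497697422959412
L 0 from 12 t 13.7 F [-0.22 -0.36 -6.19] T [-0.492  1.648 -0.006] T_tin [-0.064  1.719 -0.006]
L 0 from 12 t 14.0 F [-0.19 -0.14 -6.05] T [-0.466  1.653  0.013] T_tin [-0.037  1.717  0.013]
L 0 from -9 t 15.8 F [ 0.19 -0.08 -6.23] T [-0.418  1.431  0.   ] T_tin [-0.047  1.49   0.   ]
L 0 from -9 t 16.1 F [-0.02  0.27 -6.27] T [-0.456  1.456 -0.01 ] T_tin [-0.077  1.524 -0.01 ]
front-back 0.21100037208557987
```

The level reading shifts by 0.211 Nm; four balls predict 0.205 and one predicts 0.076, so the left tin is the fuller one. Before pouring I check the sag of the tin in the grip and the reachability of the pour path.

```bash
python3 - <<'E'
from h import *
k="L"; o,y=TIN[k]; sg=-1
for cam in("side","top"):
    p,d=robot.grab_frame(cam); w=cloud(cam,d); hs=cv2.cvtColor(p,cv2.COLOR_RGB2HSV).astype(int)
    o2=o+UP+[0,0,.03]; t=(w-o2)@rt(y,0)   # tin frame if no slip
    m=(hs[...,0]>14)&(hs[...,0]<32)&(hs[...,1]>110)&(abs(t[...,1])<.034)&(t[...,0]>-.08)&(t[...,0]<.1)&(abs(t[...,2]-.065)<.03)
    q=t[m]
    c=np.array([0,0,np.median(q[:,2])])
    for _ in range(4):
        r=abs(np.c_[q[:,:2],np.ones(len(q))]@c-q[:,2])<.006; c=np.linalg.lstsq(np.c_[q[r,:2],np.ones(r.sum())],q[r,2],rcond=None)[0]
    print(cam,len(q),r.sum(),"pitch",np.degrees(np.arctan(-c[0])).round(2),"roll",np.degrees(np.arctan(c[1])).round(2),"z0",c[2].round(4),"x range",q[r,0].min().round(3),q[r,0].max().round(3),"ymean",q[r,1].mean().round(4))
for yaw in(-10,-30,-45,-60,-80):
    print(yaw,[(lambda q:None if q is None else np.round(q).astype(int).tolist())(robot.ik(*tcp(LIP,pourlip(yaw,h),yaw,p,sg))) for h,p in((.1,-3),(.08,15),(.05,35),(.032,60))])
E
```

```text
side 237 224 pitch 0.43 roll 1.11 z0 0.0655 x range -0.066 0.084 ymean -0.0111
top 1056 1055 pitch 0.26 roll 0.16 z0 0.0651 x range -0.009 0.084 ymean 0.0004
-10 [[52, -21, -49, 18, -55, 19], [32, -6, -27, -1, -69, 48], [20, 11, -8, -10, -89, 62], [12, 32, 14, -17, -115, 67]]
-30 [[57, -13, -45, 20, -58, -7], [36, -3, -25, -1, -69, 24], [19, 11, -6, -16, -87, 44], [6, 30, 15, -27, -112, 52]]
-45 [[56, -5, -39, 19, -61, -21], [38, -1, -22, -1, -69, 8], [18, 11, -6, -19, -84, 31], [1, 28, 13, -33, -108, 43]]
-60 [[53, 2, -31, 17, -65, -32], [38, 3, -19, -1, -68, -7], [17, 10, -5, -21, -80, 17], [-2, 24, 9, -38, -101, 34]]
-80 [[48, 11, -19, 14, -71, -44], [36, 7, -14, -1, -69, -26], [17, 9, -6, -22, -73, -1], [-6, 19, 3, -44, -90, 23]]
```

```bash
python3 - <<'E'
from h import *
o,y=TIN["L"]; sg=-1; yaw=-45
P=lambda h,p:tcp(LIP,pourlip(yaw,h),yaw,p,sg)
def st(n): print(n,"t",round(robot.read_t(),1),"Fz",np.mean([robot.read_force()[2] for _ in range(5)]).round(2),"w",round(robot.read_grip_width(),3))
robot.servo_line(*tcp(Z0,o+[-.0,-.03,.16],-10,-3,sg),speed=.1); st("up")
robot.servo_line(*P(.10,-3),speed=.12); st("over")
robot.servo_line(*P(.07,18),speed=.06)
robot.servo_line(*P(.05,30),speed=.04); st(30)
robot.servo_line(*P(.036,40),speed=.035); st(40)
robot.servo_line(*P(.033,50),speed=.03); st(50)
robot.servo_line(*P(.032,59),speed=.03); robot.dwell(.8); st(59)
p,d=robot.grab_frame("side"); cv2.imwrite("pics/pour.png",cv2.resize(p[90:340,220:500,::-1],None,fx=2.4,fy=2.4)); 
print(ft().round(2))
E
```

```text
up t 16.9 Fz -5.75 w 0.18
over t 17.9 Fz -5.64 w 0.182
30 t 19.2 Fz -5.6 w 0.182
40 t 19.9 Fz -4.37 w 0.179
50 t 20.8 Fz -2.62 w 0.184
59 t 22.4 Fz -2.35 w 0.182
[-0.14 -0.   -2.49 -2.16 -2.2  -0.  ]
```

View pics/pour.png

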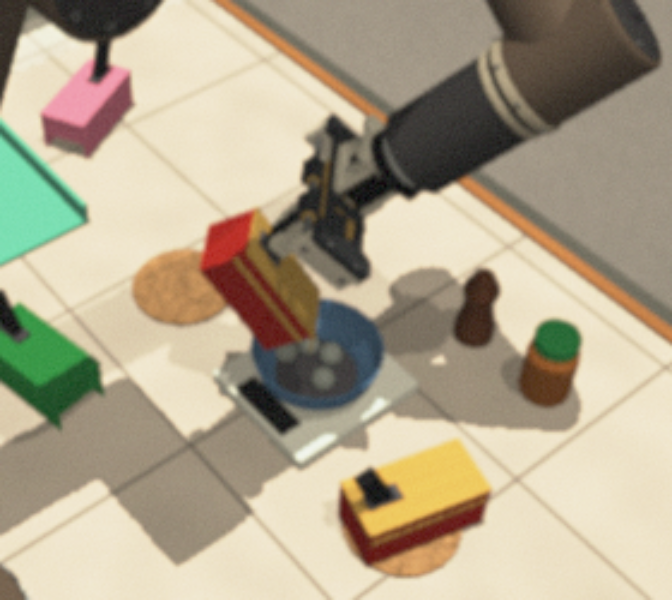

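The picture shows four balls in the bowl, at (285,350), (308,345), (330,352) and (323,377). The weight fell by about 3.6 N, which is all four. Now I return the tin.

```bash
python3 - <<'E'
from h import *
o,y=TIN["L"]; sg=-1; yaw=-45
P=lambda h,p:tcp(LIP,pourlip(yaw,h),yaw,p,sg)
robot.servo_line(*P(.10,57),speed=.12)
robot.servo_line(*P(.11,25),speed=.1)
robot.servo_line(*P(.11,0),speed=.1)
robot.servo_line(*tcp(Z0,o+[0,-.03,.16],-10,0,sg),speed=.15)
robot.servo_line(*tcp(Z0,o+[0,0,.06],y,0,sg),speed=.12)
robot.servo_line(*tcp(Z0,o+[0,0,.012],y,0,sg),speed=.08)
robot.servo_line(*tcp(Z0,o+[0,0,.001],y,0,sg),speed=.02)
print("t",robot.read_t(),"F",ft()[:3].round(2))
robot.move_gripper(1.0); robot.dwell(.2)
robot.servo_line(*tcp(Z0,o,y,0,sg,.07),speed=.08)
p0,_=tcp(Z0,o,y,0,sg,.07)
robot.goto(p0+[-.0,.05,.12],rt(y,LEAN)@tool(sg))
robot.dwell(.5); print("t",robot.read_t(),robot.read_grip_width())
for n in("top","side"):
    p,d=robot.grab_frame(n); np.savez(n+"1.npz",p=p,d=d)
    w=cloud(n,d); hs=cv2.cvtColor(p,cv2.COLOR_RGB2HSV).astype(int)
    for k,(oo,yy) in TIN.items():
        t=(w-oo)@rt(yy,0); m=(abs(t[...,2]-.065)<.012)&(abs(t[...,1])<.06)&(abs(t[...,0]-.01)<.11)&(hs[...,0]>14)&(hs[...,0]<32)&(hs[...,1]>100)&(hs[...,2]>90)
        q=t[m]; c=np.linalg.lstsq(np.c_[q[:,:2],np.ones(len(q))],q[:,2],rcond=None)[0]
        print(n,k,len(q),"slopes deg",np.degrees(c[:2]).round(2),"z",c[2].round(4),cv2.minAreaRect((q[:,:2]*1000).astype(np.float32)))
cv2.imwrite("pics/end.png",np.load("top1.npz")["p"][:,:,::-1])
E
```

```text
t 28.4167 F [ 0.03  0.26 -2.62]
t 32.3417 0.9995685303021783
top L 409 slopes deg [0.03 0.12] z 0.0652 ((10.828857421875, -0.6606025695800781), (67.5507583618164, 148.05828857421875), 87.82919311523438)
top R 1242 slopes deg [0.08 0.18] z 0.0646 ((12.159004211425781, -0.0379791259765625), (147.73757934570312, 76.25521850585938), 0.00869540125131607)
side L 725 slopes deg [-0.03  0.56] z 0.0658 ((8.894386291503906, 0.20067214965820312), (77.65094757080078, 154.22947692871094), 89.56002807617188)
side R 1260 slopes deg [0.19 0.61] z 0.0648 ((10.304248809814453, -0.19672012329101562), (149.17767333984375, 76.50128173828125), 0.43454986810684204)
```

View pics/end.png

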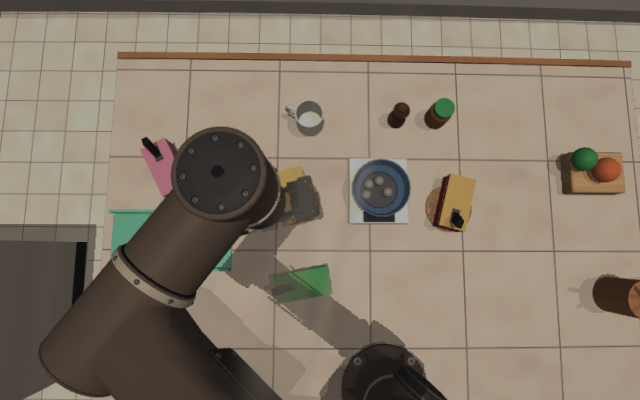

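Four balls lie in the bowl near (380,187). Both tins stand level on their mats within about 2 mm of where they started, and the robot is clear.

```bash
python3 -c "
from rig import robot
print(robot.read_t(),robot.read_force()); print(robot.job_done())"
```

```text
32.4417 [0.26535082 0.1629945  0.2491312 ]
the job is handed in; nothing more can be done
None
```

I handed the job in at 32 s: the left tin was the fuller one, its four balls are in the bowl with none spilled, both tins stand upright where they started, and the mug, jar and mill were not touched; the judge's verdict was not shown.

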